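# Park the turret spanner in its keyed collar

### The job

The turret spanner stands head-up in the grey cleaning block. Lift it out and put it away handle-first in the keyed collar of its stand: let its two side keys rest lightly on the sprung collar, turn it by feel until they drop into the slots, lower it until its head flange sits flat on the collar, and let go. Never force it down or twist it hard, and leave the small things around untouched.

Things in the scene. Friction and masses are not known exactly. Their poses are not given: they have to be found in the camera images.
- spanner_head (a point): middle of the grip block of the loose upright turret spanner (0.15 kg). Blue grip block with flat sides: 34 mm along spanner x, 24 mm across y (grip here, across y), 32 mm high, this point 16 mm below its top. Under it a dark round flange 40 mm across, 5 mm thick, its underside 21 mm below this point; then the 14 mm round steel handle, tip 86 mm below this point, last 9 mm tapered. z is up
- spanner: the same spanner; origin at the handle's tip on its axis, same axes. Two brass side keys stick out of the handle along its +x and -x, 24 mm over both, 5 mm wide; their lower ends are 40 mm above the tip (46 mm below the grip block's middle), their tops 62 mm above the tip
- cleaning_block: grey plastic block 62x62 mm, 70 mm high, fixed, origin at the centre of its underside; a plain bore 28 mm across runs down through it, and the spanner's flange rests on its top with about 2 mm of side play, turned any way
- stand: grey tool stand, fixed, origin on the table below the collar's axis, +x towards its rear post. Base plate 130x100x12 mm; post and bracket up to 94 mm high, 25 to 67 mm behind the axis; round housing 60 mm across up to 93 mm high, open below. Nothing on it is higher than the collar
- collar_mouth (a point): centre of the brass collar's top face, 110 mm above the table, goes down with it; axes as the stand's, NOT the slots'. Collar 12 mm thick, hole 17.5 mm wide, two opposite slots 6.5 mm wide, 28 mm over both, left turned 0.2 to 1.5 rad counterclockwise (from above) from the stand's x: not measured, find by feel. Grip-block middle is 46 mm above here with keys resting on top, 21 mm seated
- sleeve (a joint): how far the sprung collar (in a steel sleeve 49 mm across) is pressed down, 0 to 0.014 m; it yields above about 2.2 N, then 0.5 N more per mm, about 9 N at the hard stop. The collar itself can also be turned, but stiffly (about 0.2 N m)
- vial: small brown glass vial with a white cap, 27 mm across, 52 mm high; bystander, origin under its centre
- tape: roll of yellow label tape lying flat, 66 mm across, 19 mm high; bystander, origin under its centre
- dish: clear petri dish 61 mm across, 14 mm high; bystander, origin under its centre
- filters: small light blue carton 42x50x20 mm; bystander, origin under its centre
- objective: white can with a black screw cap, 38 mm across, 54 mm high; bystander, origin under its centre

How it is judged:
On the way, in this order (a step that is already met when the one before it is completed fails the run):
1. the spanner is out of the cleaning block, carried clear of it (horizontal distance between spanner_head and cleaning_block above 0.06 m and height (world z) of spanner above 0.075 m), for 0.1 s.
2. the handle has entered the collar, before the keys go in (horizontal distance between spanner_head and collar_mouth below 0.008 m and z of spanner_head in the frame of collar_mouth between 0.03 and 0.078 m), for 0.1 s.
At the end, for the whole second after the job is handed in: The spanner hangs at rest and upright (within 0.08 rad) in the stand's collar, handle down, keys in the slots, its flange flat on the collar (grip-block centre 21 mm above the collar's top face, within 2.5 mm, and within 5 mm of its axis), released, with the collar sprung back up to within 4 mm (z of spanner_head in the frame of collar_mouth between 0.018 and 0.0235 m and horizontal distance between spanner_head and collar_mouth below 0.005 m and angle between spanner's own z axis and vertical below 0.08 rad and value of joint sleeve below 0.004 m and linear speed of spanner below 0.01 m/s); the robot touches nothing.
It fails at once if the spanner presses or twists on the stand with more than 22 N (contact force between spanner and stand above 22 N).
It fails at once if a bystander is moved by more than 15 mm (distance of any of vial, tape, dish, filters, objective from where it was at the start of the episode above 0.015 m).
It also fails if it takes over 64 s, if anything falls off the work surface, if the arm or the gripper's body presses on something with over 40 N, if the wrist force passes 120 N, or if a joint passes its speed limit or range.

### The arm

A 6-joint arm with a two-finger parallel gripper is mounted at the origin on a cart in front of the work surface, level with it; the furniture and walls round the work are solid. World frame = base frame: x ahead of the robot, y to its left, z up, the work surface at z = 0. Lengths are in m, angles in rad, forces in N, time in s.
With the tool pointing down it reaches from about 0.375 to 0.9 m from the base axis. Payload 3.1 kg.
Tool frame: the origin (TCP) lies at the very end of the fingers, on their centre line; the grasp point (between the pads) lies 19 mm behind it; z points along the fingers, y is the line along which they close (so a half turn about z gives the same grasp; the last joint's range is limited). The gripper opens to 87 mm and grips with 3 to 60 N. Pads are 19 mm wide; open, the fingers measure 117 mm over their backs; the gripper's body (75 mm by 190 mm) begins 51 mm behind the grasp point.
Start: joints at [-1.355, 0.527, 1.433, -0, 1.181, -0.178], TCP at [0.24, -0.577, 0.19] pointing down, gripper open.
Joint ranges: [-3.08, 3.08], [-0.75, 2.2], [0.22, 2.44], [-1.43, 4.57], [0, 2.65], [-2.85, 2.85]. Speed limits (rad/s): [2.79, 2.79, 3.14, 3.14, 3.14, 3.14].

### API

Orientations are given as a unit quaternion [x, y, z, w].
In Python, from rig import manip gives the robot as it stands.
- The arm moves only by the tool apply_moves, never from a script. Its arguments are lists of equal length, an entry for each row: "linear": the shift along the tool's x, y, z in mm, a list of three; "dr": the turn, a rotation vector about the tool's x, y, z in rad, a list of three; "hand": the opening, from 0 (shut) to 1 (fully open). A call has 1 to 8 rows; each row is the pose to reach, as a shift and turn from the pose commanded when the call began, along the tool's axes at that moment; what a row does not reach only later rows make up. A row lasts 1/12 s, in which the tool goes at most 41.7 mm and 7.16 degrees, less where a joint would pass 70% of its speed; a pose out of reach is approached as far as the arm can. A call with a gripper value outside its range is refused whole. The fingers move at their own pace and stop on an object; "newtons" is the grip in N (left out, the last holds). Time passes only in rows, so rows that repeat a pose let the fingers close. It gives the time, the measured TCP pose, the force and the opening at its end, in the units of the state.
- manip.get_state(): the state, without advancing time (a new reading comes with each control period).
- manip.camera(name): name is "scene" or "top" or "wrist"; returns a dict with "pixels" (480x640x3 uint8, blue, green, red), "vfov" (degrees; the focal length in pixels is half the picture's height over the tangent of half this angle, whatever the lens; pixels are square), "cx", "cy" (the principal point, pixels), "k1" (the pictures are not rectified: a ray, as slopes to the right and down, at radius r is drawn at 1 + k1 r^2 times it, then the intrinsics apply), "T" (4x4, takes a point from camera to world coordinates). Camera axes: x right, y down, z forward; pixel columns grow to the right and rows downward; lengths in m; the calibration is good to about 2 mm. A picture is of the moment at which its call begins. There is no depth.
- manip.finish_job(): hands the job in, once; it reports no verdict.
The state is a dict: "time": time; "q": joint angles; "qd": joint speeds; "tau": joint torques, N m; "position": TCP position; "eef_rot": TCP orientation; "contact_force": force on the tool from outside, world axes, zero at the start; "moment": the same for the moment, N m; "finger_gap": finger opening in m.
Only numpy, scipy, OpenCV 4.12 (cv2) and the standard library are available. Lean on these libraries where they do the work, as an engineer would, in place of code of your own. Each camera call takes 0.05 s, during which the arm holds its last target. There are 200 camera calls.

## Working session

There is one attempt and no reset: what is moved stays moved. The work goes in short steps, Python scripts to look and compute and a tool call to move; the robot and the scene stay as the last step left them, time stands still between calls to the robot, and variables do not carry over. Pictures are saved under pics/ and viewed, on a budget of 10 in all, crops included, one or two more only if the job needs it, and the job is handed in when it is done.

Besides the shell and the picture viewer there is one more tool, called after "Emit:" by a JSON object that holds its "name" and its "arguments", one argument or row to a line. apply_moves: Moves the arm, as the interface text tells. Its arguments: {"type":"object","properties":{"linear":{"type":"array"},"dr":{"type":"array"},"hand":{"type":"array"},"newtons":{"type":"number"}},"required":["linear","dr","hand"]}

```bash
mkdir -p pics; cat > h.py <<'E'
import numpy as np, cv2
from rig import manip
def cam(n,save=None):
    c=manip.camera(n)
    if save: cv2.imwrite('pics/'+save,c['pixels'])
    return c
def rays(c,uv):
    uv=np.atleast_2d(np.array(uv,float)); f=240/np.tan(np.radians(c['vfov'])/2)
    d=(uv-[c['cx'],c['cy']])/f; u=d.copy()
    for _ in range(20): u=d/(1+c['k1']*(u**2).sum(1,keepdims=True))
    T=np.array(c['T']); return T[:3,3],np.c_[u,np.ones(len(u))]@T[:3,:3].T
def plane(c,uv,z):
    o,d=rays(c,uv); return o+d*((z-o[2])/d[:,2:])
def proj(c,P):
    T=np.array(c['T']); p=(np.atleast_2d(P)-T[:3,3])@T[:3,:3]; s=p[:,:2]/p[:,2:]
    f=240/np.tan(np.radians(c['vfov'])/2)
    return s*(1+c['k1']*(s**2).sum(1,keepdims=True))*f+[c['cx'],c['cy']]
def blobs(c,lo,hi,amin=60):
    m=cv2.inRange(cv2.cvtColor(c['pixels'],cv2.COLOR_BGR2HSV),np.array(lo),np.array(hi))
    k,_=cv2.findContours(m,cv2.RETR_EXTERNAL,cv2.CHAIN_APPROX_NONE)
    return sorted([x for x in k if cv2.contourArea(x)>amin],key=cv2.contourArea,reverse=True)
E
python3 - <<'E'
from h import *
s=manip.get_state(); print(s)
a=cam('top','a.png');b=cam('scene','b.png')
for c in(a,b): print(c['vfov'],c['cx'],c['cy'],c['k1'],np.round(c['T'],3).tolist())
E
```

```text
{'time': 0.0, 'q': array([-1.35448832e+00,  5.28462607e-01,  1.43391707e+00,  2.28335912e-06,
        1.18137745e+00, -1.78526157e-01]), 'qd': array([-0.00015115,  0.00088485, -0.00213782, -0.000238  ,  0.00018253,
       -0.00114348]), 'tau': array([ 3.36893218e-04, -4.40044498e+01, -1.76589775e+01,  6.32844935e-02,
        5.82373235e-02, -1.84133373e-04]), 'position': array([ 0.2402468, -0.5761091,  0.1894692]), 'eef_rot': array([ 9.80575965e-01,  1.96136700e-01, -1.93876502e-05, -1.08206122e-03]), 'contact_force': array([ 0.07452287, -0.46377509, -0.49073218]), 'moment': array([-0.01010478,  0.0338278 ,  0.05463848]), 'finger_gap': 0.08732272563540096}
51.52450127145558 316.45783608461716 244.5629403959194 -0.06170873797247514 [[-0.011, -0.995, 0.096, 0.413], [-1.0, 0.011, 0.004, -0.094], [-0.006, -0.096, -0.995, 1.297], [0.0, 0.0, 0.0, 1.0]]
44.31824057222614 318.29919221572135 235.76498638097607 -0.13750241042136405 [[0.5, -0.624, 0.601, -0.447], [-0.866, -0.347, 0.36, -0.675], [-0.016, -0.7, -0.714, 1.205], [0.0, 0.0, 0.0, 1.0]]
```

View pics/a.png

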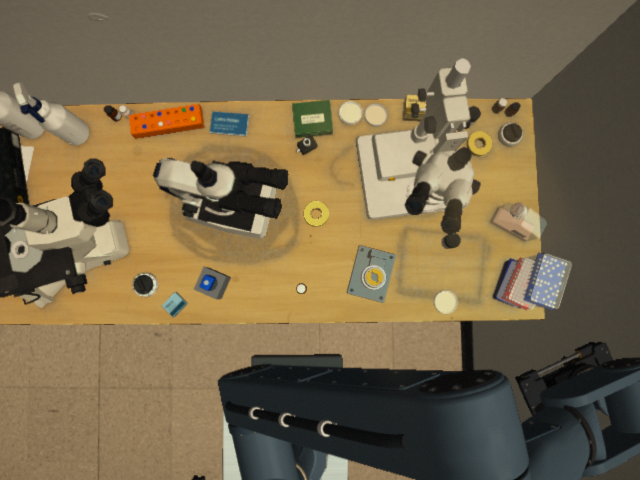

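View pics/b.png

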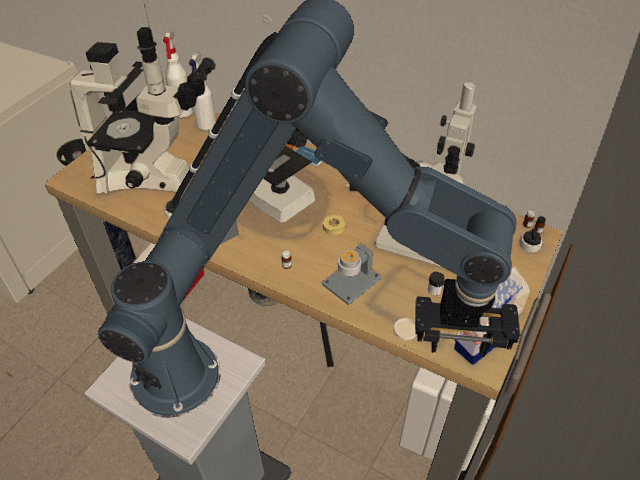

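The top view shows the spanner's blue grip in the grey block at about (208,282). The stand's collar is at (374,277), with the vial at (301,288), filters at (175,303), objective at (145,285), tape at (316,213) and dish at (445,302). The scene view agrees on the stand at (350,265) and the vial at (287,260), but the arm hides the block.

```bash
python3 - <<'E'
from h import *
c=cam('top')
for k in blobs(c,(100,150,80),(125,255,255),20):
    r=cv2.minAreaRect(k); 
    if 180<r[0][0]<240 and r[0][1]>255: print('blue',r,plane(c,[r[0]],.107).round(4), plane(c,cv2.boxPoints(r),.107).round(3).tolist())
for k in blobs(c,(15,120,120),(32,255,255),20):
    r=cv2.minAreaRect(k);
    if r[0][1]>200: print('yel',r,plane(c,[r[0]],.11).round(4))
for n,p,z in[('vial',(301,288),.052),('filters',(175,303),.02),('obj',(145,285),.054),('obj2',(452,241),.054),('tape',(316,213),.019),('dish',(445,302),.01),('micro',(283,205),.1)]: print(n,plane(c,[p],z).round(3))
print('standcorners',plane(c,[(358,247),(396,254),(386,302),(348,294)],.012).round(3).tolist())
from scipy.spatial.transform import Rotation as R
print(R.from_quat(manip.get_state()['eef_rot']).as_matrix().round(3))
w=cam('wrist');print(w['vfov'],(np.linalg.inv(np.r_[np.c_[R.from_quat(manip.get_state()['eef_rot']).as_matrix(),manip.get_state()['position']],[[0,0,0,1]]])@w['T']).round(3))
p=c['pixels'];x=np.hstack([cv2.resize(p[245:325,165:255],None,fx=4,fy=4,interpolation=2),cv2.resize(p[235:315,330:420],None,fx=4,fy=4,interpolation=2)])
cv2.imwrite('pics/c.png',x)
E
```

```text
blue ((207.00003051757812, 282.5000305175781), (11.180339813232422, 13.416407585144043), 26.56505012512207) [[0.4403 0.1748 0.107 ]] [[0.432, 0.194, 0.107], [0.461, 0.18, 0.107], [0.448, 0.156, 0.107], [0.42, 0.17, 0.107]]
yel ((270.7901611328125, 211.53646850585938), (223.0310516357422, 544.101318359375), 89.34893798828125) [[0.6098 0.0209 0.11  ]]
vial [[ 0.426 -0.049  0.052]]
filters [[0.39  0.277 0.02 ]]
obj [[0.436 0.344 0.054]]
obj2 [[ 0.539 -0.43   0.054]]
tape [[ 0.62  -0.088  0.019]]
dish [[ 0.386 -0.418  0.01 ]]
micro [[ 0.627 -0.008  0.1  ]]
standcorners [[0.53, -0.196, 0.012], [0.511, -0.294, 0.012], [0.388, -0.265, 0.012], [0.409, -0.168, 0.012]]
[[ 0.923  0.385 -0.   ]
 [ 0.385 -0.923  0.002]
 [ 0.    -0.002 -1.   ]]
70.88283530208514 [[ 0.001 -0.956 -0.295  0.08 ]
 [ 1.     0.001  0.001 -0.   ]
 [-0.001 -0.295  0.956 -0.195]
 [ 0.     0.     0.     1.   ]]
```

View pics/c.png

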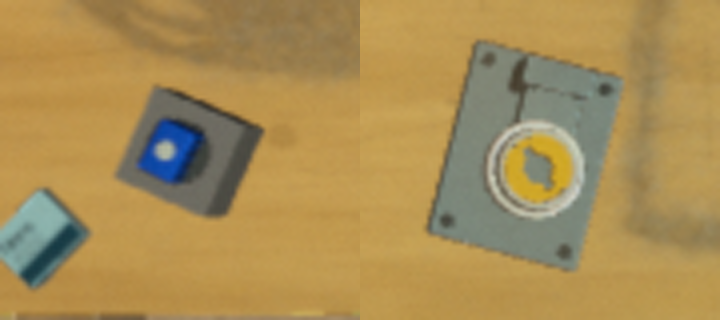

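The crop shows the slots in the brass collar, running roughly from (525,150) to (555,190), and the blue block's outline. I'll stop over the stand on the way for a closer wrist view.

Emit:
{"name": "apply_moves", "arguments": {
  "linear": [
    [33, -24, -5],
    [67, -48, -10],
    [100, -72, -10],
    [133, -96, -10],
    [167, -120, -10],
    [200, -144, -10],
    [233, -168, -10],
    [267, -191, -10]
  ],
  "dr": [
    [0, 0, 0],
    [0, 0, 0],
    [0, 0, 0],
    [0, 0, 0],
    [0, 0, 0],
    [0, 0, 0],
    [0, 0, 0],
    [0, 0, 0]
  ],
  "hand": [1, 1, 1, 1, 1, 1, 1, 1]
}}

```text
time: 0.87
position: [0.4138, -0.2959, 0.2004]
eef_rot: [0.981, 0.196, -0.0, -0.0]
contact_force: [1.3, -0.1, -0.1]
finger_gap: 0.087
```

Emit:
{"name": "apply_moves", "arguments": {
  "linear": [
    [33, -24, 0],
    [66, -48, 0],
    [66, -48, 0],
    [66, -48, 0],
    [66, -48, 0]
  ],
  "dr": [
    [0, 0, 0],
    [0, 0, 0],
    [0, 0, 0],
    [0, 0, 0],
    [0, 0, 0]
  ],
  "hand": [1, 1, 1, 1, 1]
}}

```text
time: 1.28
position: [0.4559, -0.2283, 0.2004]
eef_rot: [0.98, 0.197, -0.0, 0.0]
contact_force: [-0.2, 0.1, -0.2]
finger_gap: 0.0873
```

```bash
python3 - <<'E'
from h import *
s=manip.get_state(); print(s['time'],s['position'],s['q'],s['contact_force'])
c=cam('wrist','d.png'); np.save('d.npy',c,allow_pickle=True)
for k in blobs(c,(15,100,80),(32,255,255),300):
    e=cv2.fitEllipse(k); print(cv2.contourArea(k),e,plane(c,[e[0]],.11).round(4))
E
```

```text
1.2833 [ 0.45589181 -0.22832918  0.20043973] [-6.83346449e-01  3.60024003e-01  1.70586313e+00 -7.23364810e-04
  1.07545142e+00  4.91801200e-01] [-0.20538638  0.09593957 -0.19148893]
23865.0 ((151.27377319335938, 180.08935546875), (116.87067413330078, 377.1997985839844), 118.51653289794922) [[ 0.4389 -0.081   0.11  ]]
16306.0 ((272.16839599609375, 71.33847045898438), (153.9295654296875, 199.16383361816406), 102.386474609375) [[ 0.558  -0.1469  0.11  ]]
4889.5 ((502.4761962890625, 383.48272705078125), (18.99021339416504, 487.3367004394531), 87.8875503540039) [[ 0.3719 -0.4761  0.11  ]]
1490.0 ((311.8341979980469, 230.88023376464844), (42.21815872192383, 44.981590270996094), 88.36418151855469) [[ 0.45  -0.225  0.11 ]]
1301.0 ((598.1552124023438, 265.1283264160156), (35.81654357910156, 84.57868957519531), 131.59188842773438) [[ 0.524  -0.4897  0.11  ]]
755.5 ((610.61279296875, 148.6290283203125), (27.16892433166504, 53.85210037231445), 107.04408264160156) [[ 0.618  -0.4342  0.11  ]]
755.0 ((140.83074951171875, 333.6069030761719), (28.308788299560547, 54.01506042480469), 10.035985946655273) [[ 0.2857 -0.1085  0.11  ]]
456.5 ((494.4952087402344, 334.3569030761719), (27.159137725830078, 54.29526138305664), 171.1168212890625) [[ 0.4208 -0.4342  0.11  ]]
```

View pics/d.png

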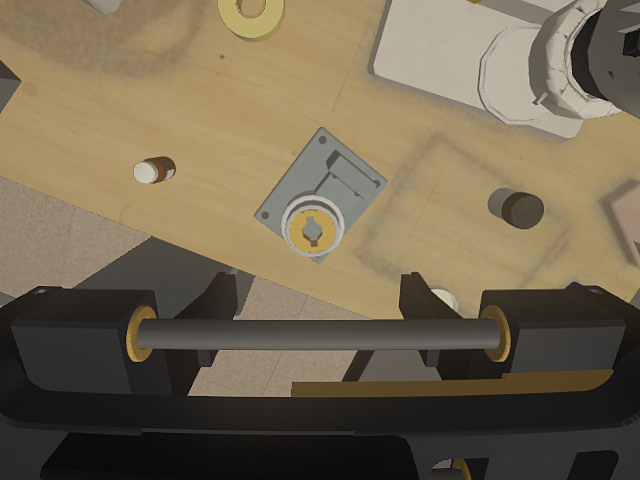

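The wrist view shows the collar at (312,231), with its slots nearly vertical in the image, and the vial well away at (155,170). Next I'll measure the slot direction and the axis.

```bash
cat >> h.py <<'E'
def collar(c,uv0,z=.11):
    h=cv2.cvtColor(c['pixels'],cv2.COLOR_BGR2HSV); y=cv2.inRange(h,np.array((12,100,80)),np.array((32,255,255)))
    # hole: non-brass inside the brass disc
    ks,_=cv2.findContours(y,cv2.RETR_EXTERNAL,cv2.CHAIN_APPROX_NONE)
    k=min(ks,key=lambda k:np.hypot(*(np.array(cv2.minEnclosingCircle(k)[0])-uv0))+(1e3 if cv2.contourArea(k)<100 else 0))
    e=cv2.fitEllipse(k); m=np.zeros_like(y); cv2.drawContours(m,[k],-1,255,-1); m&=~y
    P=plane(c,np.argwhere(m)[:,::-1],z)[:,:2]; q=plane(c,k[:,0],z)[:,:2]
    A=np.c_[2*q,np.ones(len(q))]; s=np.linalg.lstsq(A,(q**2).sum(1),rcond=None)[0]
    w,v=np.linalg.eigh(np.cov(P.T)); a=np.arctan2(v[1,1],v[0,1])%np.pi
    return s[:2],np.sqrt(s[2]+s[:2]@s[:2]),P.mean(0),a,np.sqrt(w),len(P)
E
python3 - <<'E'
from h import *
d=np.load('d.npy',allow_pickle=True).item()
print(collar(d,(312,231)))
t=cam('top'); print(collar(t,(375,277)))
print('stand x', plane(t,[(372,280)],.11))
c=cam('wrist'); print(collar(c,(312,231)))
E
```

```text
(array([ 0.44968437, -0.2251248 ]), np.float64(0.019619869432080366), array([ 0.45143856, -0.22444652]), np.float64(0.5824713375133559), array([0.00376414, 0.00577091]), 319)
(array([ 0.38307267, -0.26024237]), np.float64(0.0394997151250285), array([nan, nan]), np.float64(nan), array([nan, nan]), 0)
stand x [[ 0.44210885 -0.21992287  0.11      ]]
(array([ 0.4496532, -0.2251069]), np.float64(0.01962150705283301), array([ 0.45136751, -0.22449519]), np.float64(0.5847009426024381), array([0.00377176, 0.00580442]), 322)
  avg = a.mean(axis, **keepdims_kw)
  ret = um.true_divide(
h.py:30: RuntimeWarning: Degrees of freedom <= 0 for slice
  w,v=np.linalg.eigh(np.cov(P.T)); a=np.arctan2(v[1,1],v[0,1])%np.pi
  c *= np.true_divide(1, fact)
  c *= np.true_divide(1, fact)
h.py:31: RuntimeWarning: Mean of empty slice.
  return s[:2],np.sqrt(s[2]+s[:2]@s[:2]),P.mean(0),a,np.sqrt(w),len(P)
```

Emit:
{"name": "apply_moves", "arguments": {
  "linear": [
    [14, -38, 0],
    [28, -76, 0],
    [42, -113, 0],
    [56, -151, 0],
    [70, -189, 0],
    [84, -227, 0],
    [98, -265, 0],
    [112, -302, 0]
  ],
  "dr": [
    [0, 0, 0.09],
    [0, 0, 0.19],
    [0, 0, 0.29],
    [0, 0, 0.39],
    [0, 0, 0.49],
    [0, 0, 0.59],
    [0, 0, 0.69],
    [0, 0, 0.79]
  ],
  "hand": [1, 1, 1, 1, 1, 1, 1, 1]
}}

```text
time: 2.1
position: [0.4435, 0.0885, 0.2006]
eef_rot: [0.981, -0.195, 0.0, -0.0]
contact_force: [0.8, -0.3, 0.6]
finger_gap: 0.0873
```

```bash
python3 - <<'E'
from h import *
from scipy.spatial.transform import Rotation as R
s=manip.get_state(); print(s['time'],s['position'],s['q']); M=R.from_quat(s['eef_rot']).as_matrix()
print(np.arctan2(M[1,0],M[0,0]),(M.T@(np.array([.4403,.1748,.2])-s['position'])*1e3).round(1))
E
```

```text
2.1 [0.44345462 0.08846708 0.20061095] [-5.10532028e-02  2.80611173e-01  1.83661437e+00 -6.32650571e-05
  1.02392899e+00  1.91254547e+00]
-0.3927694754397622 [-36.  -78.6   0.6]
```

Emit:
{"name": "apply_moves", "arguments": {
  "linear": [
    [-15, -35, 0],
    [-34, -74, 0],
    [-34, -74, 0],
    [-34, -74, 0],
    [-34, -74, 0]
  ],
  "dr": [
    [0, 0, 0.03],
    [0, 0, 0.05],
    [0, 0, 0.05],
    [0, 0, 0.05],
    [0, 0, 0.05]
  ],
  "hand": [1, 1, 1, 1, 1]
}}

```text
time: 2.52
position: [0.44, 0.1684, 0.2003]
eef_rot: [0.976, -0.216, 0.0, 0.0]
contact_force: [0.6, -0.6, -0.4]
finger_gap: 0.0871
```

```bash
python3 - <<'E'
from h import *
from scipy.spatial.transform import Rotation as R
s=manip.get_state(); print(s['time'],s['position'],s['q'][5]); M=R.from_quat(s['eef_rot']).as_matrix()
print(np.arctan2(M[1,0],M[0,0]))
c=cam('wrist','e.png');np.save('e.npy',c,allow_pickle=True)
for k in blobs(c,(100,150,60),(125,255,255),100):
    r=cv2.minAreaRect(k); b=plane(c,cv2.boxPoints(r),.107); print(r,plane(c,[r[0]],.107).round(4),b.round(4).tolist())
E
```

```text
2.5167 [0.44003252 0.16838941 0.2003498 ] 2.134724911861241
-0.43538886518016706
```

View pics/e.png

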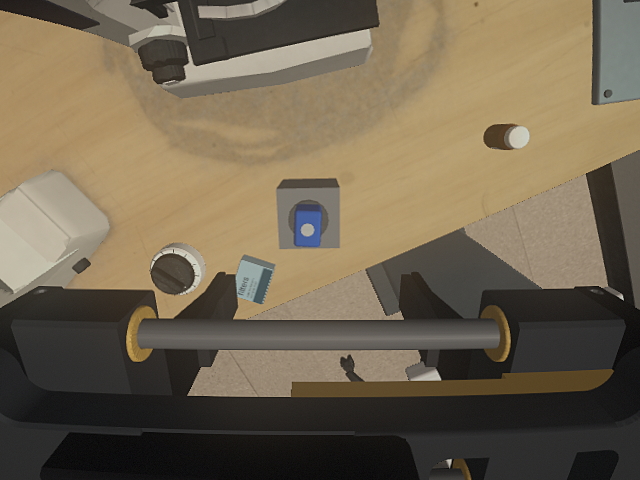

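The wrist view shows the blue grip at about (307,226), square to the tool axes, with a white dot on top at (307,230). The filters (255,278) and objective (178,268) are both lower than the fingers will go.

```bash
python3 - <<'E'
from h import *
from scipy.spatial.transform import Rotation as R
c=np.load('e.npy',allow_pickle=True).item(); s=manip.get_state(); M=R.from_quat(s['eef_rot']).as_matrix()
p=c['pixels']; print(p[204:250:3,312].tolist())
h=cv2.cvtColor(p,cv2.COLOR_BGR2HSV); 
for vlo,vhi in((60,255),(150,255)):
    m=cv2.inRange(h,np.array((100,130,vlo)),np.array((130,255,vhi)));m[:, :270]=0;m[:,350:]=0;m[:190]=0;m[255:]=0
    k=max(cv2.findContours(m,0,1)[0],key=cv2.contourArea); r=cv2.minAreaRect(k);b=plane(c,cv2.boxPoints(r),.107)
    print(cv2.boundingRect(k),r,b.round(4).tolist(),b.mean(0)); d=[b[1]-b[0],b[2]-b[1]]; print([(np.hypot(*x[:2]),np.arctan2(x[1],x[0])) for x in d],(M.T@(b.mean(0)-s['position'])*1e3).round(1))
# grey bore/ white dot
m=cv2.inRange(h,np.array((0,0,150)),np.array((180,60,255)));m[:,:295]=0;m[:,320:]=0;m[:220]=0;m[241:]=0
uv=np.argwhere(m)[:,::-1].mean(0);print('dot',uv,plane(c,[uv],.107))
E
```

```text
[[83, 77, 77], [87, 64, 63], [88, 66, 64], [153, 96, 72], [156, 97, 72], [155, 96, 71], [156, 97, 72], [141, 125, 124], [155, 173, 177], [157, 174, 179], [158, 129, 114], [157, 96, 72], [157, 97, 72], [156, 97, 72], [135, 89, 71], [112, 152, 176]]
(296, 212, 25, 35) ((308.0748291015625, 228.50375366210938), (23.670433044433594, 34.15732955932617), 2.862405300140381) [[0.432, 0.1937, 0.107], [0.4598, 0.1785, 0.107], [0.4501, 0.1602, 0.107], [0.422, 0.1748, 0.107]] [0.44097138 0.17676522 0.107     ]
[(np.float64(0.0315956106953198), np.float64(-0.5013372720173085)), (np.float64(0.020719616430499282), np.float64(-2.057198244840658))] [-3.  -8.5 93.4]
(297, 212, 24, 34) ((308.5, 228.5), (33.0, 23.0), 90.0) [[0.4589, 0.179, 0.107], [0.4504, 0.1607, 0.107], [0.4227, 0.1735, 0.107], [0.4314, 0.1924, 0.107]] [0.44082682 0.17640841 0.107     ]
[(np.float64(0.02014848949632373), np.float64(-2.0059866285020953)), (np.float64(0.030524383154116864), np.float64(2.7088136278208617))] [-3.  -8.1 93.4]
dot [307.06716418 229.59701493] [[0.44064971 0.17790082 0.107     ]]
```

Emit:
{"name": "apply_moves", "arguments": {
  "linear": [
    [-3, -9, 0],
    [-3, -9, 35],
    [-3, -9, 70],
    [-3, -9, 100],
    [-3, -9, 115],
    [-3, -9, 120],
    [-3, -9, 120],
    [-3, -9, 120]
  ],
  "dr": [
    [0, 0, 0.03],
    [0, 0, 0.03],
    [0, 0, 0.03],
    [0, 0, 0.03],
    [0, 0, 0.03],
    [0, 0, 0.03],
    [0, 0, 0.03],
    [0, 0, 0.03]
  ],
  "hand": [1, 1, 1, 1, 1, 1, 0.8, 0.6],
  "newtons": 20
}}

```text
time: 3.23
position: [0.4419, 0.1778, 0.0809]
eef_rot: [0.973, -0.231, 0.0, -0.0]
contact_force: [0.7, 0.3, 0.3]
finger_gap: 0.08
```

Emit:
{"name": "apply_moves", "arguments": {
  "linear": [
    [0, 0, 0],
    [0, 0, 0],
    [0, 0, 0],
    [0, 0, 0],
    [0, 0, 0],
    [0, 0, 0],
    [0, 0, 0],
    [0, 0, 0]
  ],
  "dr": [
    [0, 0, 0],
    [0, 0, 0],
    [0, 0, 0],
    [0, 0, 0],
    [0, 0, 0],
    [0, 0, 0],
    [0, 0, 0],
    [0, 0, 0]
  ],
  "hand": [0.5, 0.35, 0.1, 0.1, 0.1, 0.1, 0.1, 0.1]
}}

```text
time: 3.9
position: [0.4408, 0.179, 0.0805]
eef_rot: [0.973, -0.23, 0.0, -0.0]
contact_force: [0.6, -0.1, -0.0]
finger_gap: 0.0283
```

Emit:
{"name": "apply_moves", "arguments": {
  "linear": [
    [0, 0, 0],
    [0, 0, 0],
    [0, 0, 0],
    [0, 0, 0],
    [0, 0, -3],
    [0, 0, -8],
    [0, 0, -15],
    [0, 0, -15]
  ],
  "dr": [
    [0, 0, 0],
    [0, 0, 0],
    [0, 0, 0],
    [0, 0, 0],
    [0, 0, 0],
    [0, 0, 0],
    [0, 0, 0],
    [0, 0, 0]
  ],
  "hand": [0.1, 0.1, 0.1, 0.1, 0.1, 0.1, 0.1, 0.1]
}}

```text
time: 4.57
position: [0.4419, 0.1791, 0.0969]
eef_rot: [0.973, -0.23, 0.001, -0.001]
contact_force: [0.6, 0.6, 0.2]
finger_gap: 0.0087
```

```bash
python3 - <<'E'
from h import *
c=cam('wrist');np.save('f.npy',c,allow_pickle=True)
t=cam('top');np.save('ft.npy',t,allow_pickle=True)
s=cam('scene')
x=np.hstack([cv2.resize(c['pixels'],(533,400)),np.vstack([cv2.resize(t['pixels'][230:330,150:283],(266,200)),cv2.resize(s['pixels'][170:270,180:313],(266,200))])])
cv2.imwrite('pics/f.png',x)
E
```

```text
(no output)
```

View pics/f.png

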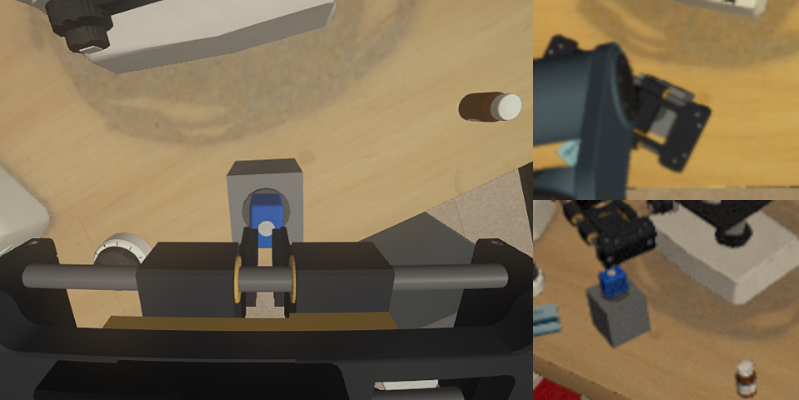

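The fingers have closed to 8.7 mm and touch nothing, yet the grip is still upright in the block with the fingertips showing over it. So the heights don't match what I assumed. I'll triangulate the dot and block corners from the two wrist views to check.

```bash
cat >> h.py <<'E'
def tri(obs):
    A=np.zeros((3,3));b=np.zeros(3)
    for c,uv in obs:
        o,d=rays(c,uv); d=d[0]/np.linalg.norm(d[0]); P=np.eye(3)-np.outer(d,d); A+=P; b+=P@o
    x=np.linalg.solve(A,b); return x,[ (proj(c,x)[0]-uv).round(1).tolist() for c,uv in obs]
def dot(c,u0,v0,w=22):
    h=cv2.cvtColor(c['pixels'],cv2.COLOR_BGR2HSV)[v0-w:v0+w,u0-w:u0+w]
    m=cv2.inRange(h,np.array((0,0,140)),np.array((180,70,255))); bl=cv2.inRange(h,np.array((105,120,60)),np.array((130,255,255)))
    return np.argwhere(m)[:,::-1].mean(0)+[u0-w,v0-w],m.sum()//255,cv2.boundingRect(bl)
E
python3 - <<'E'
from h import *
e=np.load('e.npy',allow_pickle=True).item();f=np.load('f.npy',allow_pickle=True).item()
s=manip.get_state();print(s['position'],s['contact_force'],s['finger_gap'])
print('TCP proj',proj(f,s['position']), 'cam',e['T'][:3,3],f['T'][:3,3])
de=dot(e,308,230,12);df=dot(f,319,273,14);print(de,df)
print(tri([(e,de[0]),(f,df[0])]))
cv2.imwrite('pics/g.png',np.hstack([cv2.resize(e['pixels'][170:260,260:350],(400,400),interpolation=0),cv2.resize(f['pixels'][180:320,250:390],(400,400),interpolation=0)]))
E
```

```text
[0.44102462 0.17888273 0.09581053] [ 1.10690154 -0.10825648  0.00331495] 0.008605864604481917
TCP proj [[317.78843793 266.56712108]] cam [0.51275979 0.13430798 0.39510666] [0.51300205 0.14261287 0.29178385]
(array([307.11971831, 229.49295775]), np.uint64(142), (0, 0, 24, 24)) (array([319.02142857, 273.74642857]), np.uint64(280), (0, 0, 28, 28))
(array([0.44097761, 0.17787062, 0.10784465]), [[-0.2, 0.0], [0.3, -0.1]])
```

View pics/g.png

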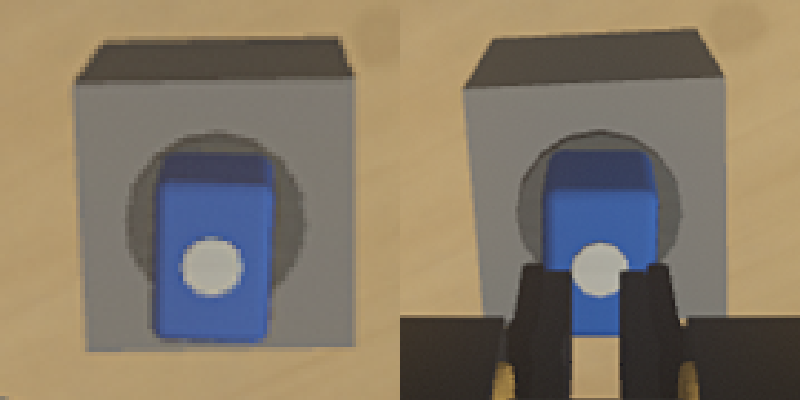

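```bash
python3 - <<'E'
from h import *
f=np.load('f.npy',allow_pickle=True).item()
s=manip.get_state();p=s['position'];c=cam('scene')
def ann(c,ctr,w,sc):
    u,v=[int(x) for x in ctr]; im=cv2.resize(c['pixels'][v-w:v+w,u-w:u+w],None,fx=sc,fy=sc,interpolation=0)
    for i,col in zip(range(0,6),[(0,0,255)]+[(0,255,0)]*5):
        q=(proj(c,p+[0,0,.01*i])[0]-[u-w,v-w]+.5)*sc; cv2.circle(im,tuple(int(x) for x in q),3,col,-1)
    q=(proj(c,[.441,.178,.107])[0]-[u-w,v-w]+.5)*sc; cv2.circle(im,tuple(int(x) for x in q),5,(255,0,255),1)
    return im
a=ann(c,proj(c,p)[0],40,5);b=ann(f,(318,280),60,400/120); cv2.imwrite('pics/i.png',np.hstack([a,cv2.resize(b,(400,400))]))
print(proj(c,p),s['q'])
E
```

```text
[[218.72568261 209.33589638]] [1.49924009e-01 4.83420729e-01 1.89245683e+00 1.43080893e-05
 7.64910313e-01 2.18565838e+00]
```

View pics/i.png

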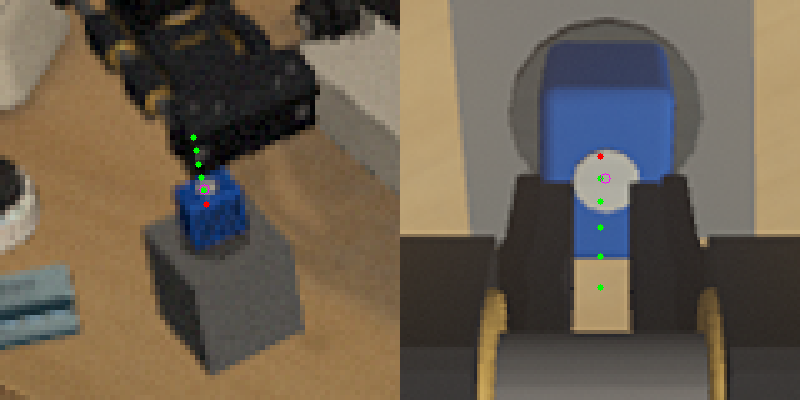

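The dot triangulates to z = 0.108, which is right for the grip's top. But the fingertips in the picture sit about 27–33 mm behind the reported TCP, and the fingers closed freely above the grip at TCP z = 0.08. I'll treat the real tips as about 30 mm short of the TCP and re-grasp lower, watching the forces.

Emit:
{"name": "apply_moves", "arguments": {
  "linear": [
    [0, 0, 0],
    [0, 0, 0],
    [0, 0, 0],
    [0, 0, 0],
    [0, 0, 0],
    [0, 0, 0],
    [0, 0, 0],
    [0, 0, 0]
  ],
  "dr": [
    [0, 0, 0],
    [0, 0, 0],
    [0, 0, 0],
    [0, 0, 0],
    [0, 0, 0],
    [0, 0, 0],
    [0, 0, 0],
    [0, 0, 0]
  ],
  "hand": [0.8, 0.8, 0.8, 0.8, 0.8, 0.8, 0.8, 0.8]
}}

```text
time: 5.43
position: [0.4408, 0.1789, 0.0955]
eef_rot: [0.973, -0.23, -0.0, -0.0]
contact_force: [0.3, -0.3, -0.1]
finger_gap: 0.054
```

Emit:
{"name": "apply_moves", "arguments": {
  "linear": [
    [0, 0, 8],
    [0, 0, 16],
    [0, 0, 24],
    [0, 0, 30],
    [0, 0, 36],
    [0, 0, 40],
    [0, 0, 40],
    [0, 0, 40]
  ],
  "dr": [
    [0, 0, 0],
    [0, 0, 0],
    [0, 0, 0],
    [0, 0, 0],
    [0, 0, 0],
    [0, 0, 0],
    [0, 0, 0],
    [0, 0, 0]
  ],
  "hand": [0.8, 0.8, 0.8, 0.8, 0.8, 0.8, 0.8, 0.8]
}}

```text
time: 6.1
position: [0.4406, 0.1788, 0.0551]
eef_rot: [0.973, -0.23, -0.0, 0.0]
contact_force: [0.3, -0.4, -0.9]
finger_gap: 0.0697
```

```bash
python3 - <<'E'
from h import *
s=manip.get_state();print(s['time'],s['position'],s['contact_force'],s['finger_gap'])
c=cam('wrist');np.save('j.npy',c,allow_pickle=True);d=cam('scene')['pixels'][140:260,150:270]
cv2.imwrite('pics/j.png',np.hstack([cv2.resize(c['pixels'],(533,400)),cv2.resize(d,(266,400))]))
E
```

```text
6.1 [0.44061531 0.17883754 0.05507022] [ 0.28641369 -0.39470751 -0.91142739] 0.06967402860825342
```

View pics/j.png

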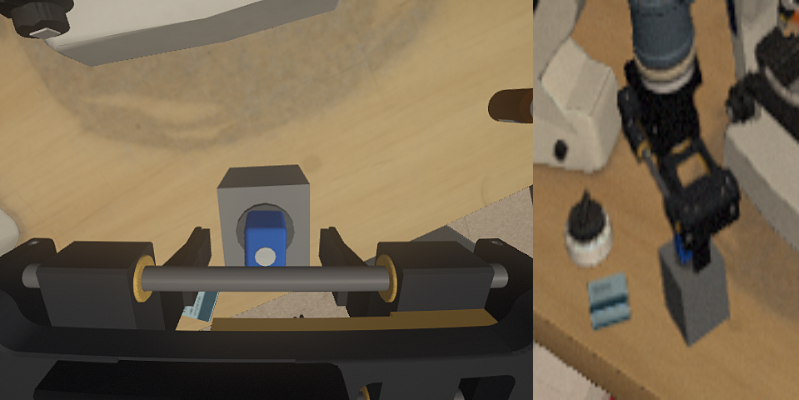

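The scene crop now shows a finger alongside the grip, and nothing is in contact. Time to close.

Emit:
{"name": "apply_moves", "arguments": {
  "linear": [
    [0, 0, 0],
    [0, 0, 0],
    [0, 0, 0],
    [0, 0, 0],
    [0, 0, 0],
    [0, 0, 0],
    [0, 0, 0],
    [0, 0, 0]
  ],
  "dr": [
    [0, 0, 0],
    [0, 0, 0],
    [0, 0, 0],
    [0, 0, 0],
    [0, 0, 0],
    [0, 0, 0],
    [0, 0, 0],
    [0, 0, 0]
  ],
  "hand": [0.15, 0.15, 0.15, 0.15, 0.15, 0.15, 0.15, 0.15],
  "newtons": 20
}}

```text
time: 6.87
position: [0.4408, 0.1789, 0.0555]
eef_rot: [0.973, -0.23, -0.0, 0.0]
contact_force: [-0.2, 0.5, 0.0]
finger_gap: 0.0244
```

Emit:
{"name": "apply_moves", "arguments": {
  "linear": [
    [0, 0, 0],
    [0, 0, 0],
    [0, 0, 0],
    [0, 0, 0]
  ],
  "dr": [
    [0, 0, 0],
    [0, 0, 0],
    [0, 0, 0],
    [0, 0, 0]
  ],
  "hand": [0.15, 0.15, 0.15, 0.15]
}}

```text
time: 7.2
position: [0.4408, 0.1789, 0.0555]
eef_rot: [0.973, -0.23, 0.0, -0.0]
contact_force: [0.4, -0.4, 0.3]
finger_gap: 0.0239
```

Gripped at 23.9 mm, the width of the grip block. Lifting.

Emit:
{"name": "apply_moves", "arguments": {
  "linear": [
    [0, 0, -8],
    [0, 0, -24],
    [0, 0, -45],
    [0, 0, -70],
    [0, 0, -95],
    [0, 0, -120],
    [0, 0, -145],
    [0, 0, -160]
  ],
  "dr": [
    [0, 0, 0],
    [0, 0, 0],
    [0, 0, 0],
    [0, 0, 0],
    [0, 0, 0],
    [0, 0, 0],
    [0, 0, 0],
    [0, 0, 0]
  ],
  "hand": [0.15, 0.15, 0.15, 0.15, 0.15, 0.15, 0.15, 0.15]
}}

```text
time: 7.87
position: [0.4416, 0.1791, 0.2184]
eef_rot: [0.973, -0.23, 0.002, -0.001]
contact_force: [0.9, -0.5, -1.6]
finger_gap: 0.0238
```

Emit:
{"name": "apply_moves", "arguments": {
  "linear": [
    [0, 0, 0],
    [0, 0, 0],
    [0, 0, 0]
  ],
  "dr": [
    [0, 0, 0],
    [0, 0, 0],
    [0, 0, 0]
  ],
  "hand": [0.15, 0.15, 0.15]
}}

```text
time: 8.12
position: [0.4396, 0.1787, 0.2145]
eef_rot: [0.973, -0.23, -0.001, 0.0]
contact_force: [0.0, 0.4, -1.2]
finger_gap: 0.024
```

```bash
python3 - <<'E'
from h import *
from scipy.spatial.transform import Rotation as R
s=manip.get_state();M=R.from_quat(s['eef_rot']).as_matrix();print(s['time'],s['position'],s['contact_force'],s['moment'],s['finger_gap'],np.arctan2(M[1,0],M[0,0]),s['q'])
j=np.load('j.npy',allow_pickle=True).item();print(dot(j,319,307,14))
c=cam('wrist');print(dot(c,319,307,14)); np.save('k.npy',c,allow_pickle=True)
print((M.T@(np.array([.4497,-.2251,.23])-s['position'])*1e3).round(1))
E
```

```text
8.1167 [0.43957896 0.17869184 0.21451637] [ 0.02449746  0.39832574 -1.22973692] [ 0.02137211  0.0452313  -0.01026624] 0.024008505648459896 -0.46490010734298054 [1.49964564e-01 2.93636563e-01 1.76694228e+00 3.96132969e-05
 1.08343929e+00 2.18564103e+00]
(array([318.1408776 , 307.72748268]), np.uint64(433), (0, 0, 28, 27))
(array([318.04176334, 307.48259861]), np.uint64(431), (0, 0, 28, 27))
[190.  356.4 -15.4]
```

Emit:
{"name": "apply_moves", "arguments": {
  "linear": [
    [7, 13, 0],
    [20, 38, 0],
    [34, 65, 0],
    [49, 92, 0],
    [64, 120, 0],
    [79, 148, 0],
    [94, 176, 0],
    [109, 204, 0]
  ],
  "dr": [
    [0, 0, -0.05],
    [0, 0, -0.12],
    [0, 0, -0.2],
    [0, 0, -0.28],
    [0, 0, -0.36],
    [0, 0, -0.44],
    [0, 0, -0.52],
    [0, 0, -0.6]
  ],
  "hand": [0.15, 0.15, 0.15, 0.15, 0.15, 0.15, 0.15, 0.15]
}}

```text
time: 8.83
position: [0.4455, -0.0534, 0.214]
eef_rot: [0.998, 0.069, -0.002, -0.001]
contact_force: [0.3, 0.1, -1.5]
finger_gap: 0.0238
```

```bash
python3 - <<'E'
from h import *
from scipy.spatial.transform import Rotation as R
s=manip.get_state();M=R.from_quat(s['eef_rot']).as_matrix();print(s['time'],s['position'],s['contact_force'],s['finger_gap'],np.arctan2(M[1,0],M[0,0]))
c=cam('wrist');print(dot(c,319,307,14))
for n in 'jk':
    k=np.load(n+'.npy',allow_pickle=True).item()
    p=dict(j=[.44062,.17884,.05507],k=[.43958,.17869,.21452])[n]; Mk=R.from_euler('z',-.465).as_matrix()@np.diag([1,-1,-1])
    print((Mk.T@(plane(k,[dot(k,319,307,14)[0]],p[2]+.107-.0555)[0]-p)*1e3).round(1))
print((M.T@(np.array([.4497,-.2251,.2145])-s['position'])*1e3).round(1))
E
```

```text
8.8333 [ 0.44548988 -0.05344047  0.21395742] [ 0.31349381  0.14386486 -1.52349051] 0.02381972846573034 0.1390855713599544
(array([318.04906542, 307.64252336]), np.uint64(428), (0, 0, 28, 27))
[ -0.1   0.7 -51.5]
[  0.1   0.6 -51.5]
[-19.6 170.6  -0.8]
```

Emit:
{"name": "apply_moves", "arguments": {
  "linear": [
    [-3, 28, 0],
    [-7, 56, 0],
    [-10, 84, 0],
    [-13, 110, 0],
    [-16, 134, 0],
    [-18, 152, 0],
    [-19, 163, 0],
    [-20, 167, 0]
  ],
  "dr": [
    [0, 0, -0.06],
    [0, 0, -0.12],
    [0, 0, -0.18],
    [0, 0, -0.25],
    [0, 0, -0.32],
    [0, 0, -0.38],
    [0, 0, -0.42],
    [0, 0, -0.44]
  ],
  "hand": [0.15, 0.15, 0.15, 0.15, 0.15, 0.15, 0.15, 0.15]
}}

```text
time: 9.55
position: [0.4491, -0.2221, 0.2138]
eef_rot: [0.959, 0.283, -0.001, -0.001]
contact_force: [-0.0, 0.6, -1.1]
finger_gap: 0.0239
```

Emit:
{"name": "apply_moves", "arguments": {
  "linear": [
    [0, 0, 0],
    [0, 0, 0],
    [0, 0, 0]
  ],
  "dr": [
    [0, 0, 0],
    [0, 0, 0],
    [0, 0, 0]
  ],
  "hand": [0.15, 0.15, 0.15]
}}

```text
time: 9.8
position: [0.4489, -0.2195, 0.2145]
eef_rot: [0.959, 0.283, -0.001, -0.001]
contact_force: [-0.1, -0.3, -0.4]
finger_gap: 0.024
```

```bash
cat > st.py <<'E'
from h import *
from scipy.spatial.transform import Rotation as R
s=manip.get_state();M=R.from_quat(s['eef_rot']).as_matrix();print(s['time'],s['position'].round(4),s['contact_force'].round(2),s['moment'].round(3),s['finger_gap'].round(4),'yaw',np.arctan2(M[1,0],M[0,0]).round(4))
print('to collar',(M.T@(np.array([.4495,-.2246,s['position'][2]])-s['position'])*1e3).round(1))
E
python3 - <<'E'
from st import *
c=cam('wrist');np.save('l.npy',c,allow_pickle=True); t=cam('top')['pixels'][247:307,345:405]
d=cam('scene');u,v=[int(x) for x in proj(d,[.4495,-.2246,.15])[0]];d=d['pixels'][v-45:v+45,u-45:u+45]
cv2.imwrite('pics/l.png',np.hstack([cv2.resize(c['pixels'][130:330,210:410],(400,400)),cv2.resize(d,(400,400))]))
E
```

```text
Traceback (most recent call last):
  File "st.py", line 3, in <module>
    s=manip.get_state();M=R.from_quat(s['eef_rot']).as_matrix();print(s['time'],s['position'].round(4),s['contact_force'].round(2),s['moment'].round(3),s['finger_gap'].round(4),'yaw',np.arctan2(M[1,0],M[0,0]).round(4))
                                                                                                                                                        ^^^^^^^^^^^^^^^^^^^^^
AttributeError: 'float' object has no attribute 'round'
```

```bash
sed -i "s/s\['finger_gap'\].round(4)/round(s['finger_gap'],4)/" st.py
python3 - <<'E'
from st import *
c=cam('wrist');np.save('l.npy',c,allow_pickle=True)
d=cam('scene');np.save('ls.npy',d,allow_pickle=True);u,v=[int(x) for x in proj(d,[.4495,-.2246,.15])[0]];d=d['pixels'][v-45:v+45,u-45:u+45]
print(u,v)
cv2.imwrite('pics/l.png',np.hstack([cv2.resize(c['pixels'][130:330,210:410],(400,400)),cv2.resize(d,(400,400))]))
E
```

```text
9.8 [ 0.4489 -0.2195  0.2145] [-0.11 -0.3  -0.44] [0.011 0.002 0.007] 0.024 yaw 0.5747
to collar [-2.2  4.6 -0. ]
348 245
```

View pics/l.png

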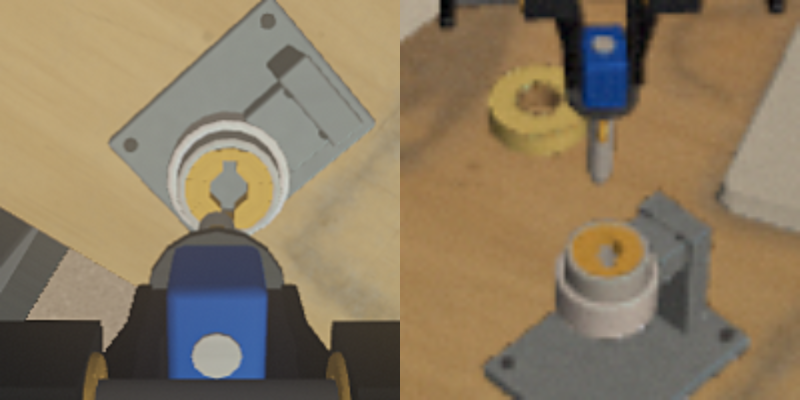

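The wrist and scene views show the handle hanging above the collar, with the brass slots nearly parallel to tool x and the spanner about 4–5 mm short in tool y. That agrees with the numbers, so I'll correct it and lower slowly.

Emit:
{"name": "apply_moves", "arguments": {
  "linear": [
    [-1, 2, 0],
    [-2.2, 4.6, 0],
    [-2.2, 4.6, 10],
    [-2.2, 4.6, 20],
    [-2.2, 4.6, 30],
    [-2.2, 4.6, 40],
    [-2.2, 4.6, 46],
    [-2.2, 4.6, 46]
  ],
  "dr": [
    [0, 0, -0.01],
    [0, 0, -0.01],
    [0, 0, -0.01],
    [0, 0, -0.01],
    [0, 0, -0.01],
    [0, 0, -0.01],
    [0, 0, -0.01],
    [0, 0, -0.01]
  ],
  "hand": [0.15, 0.15, 0.15, 0.15, 0.15, 0.15, 0.15, 0.15]
}}

```text
time: 10.57
position: [0.4494, -0.2251, 0.1684]
eef_rot: [0.958, 0.288, -0.001, -0.001]
contact_force: [-0.1, 0.1, -1.2]
finger_gap: 0.0239
```

Emit:
{"name": "apply_moves", "arguments": {
  "linear": [
    [0, 0, 0],
    [0, 0, 0]
  ],
  "dr": [
    [0, 0, 0],
    [0, 0, 0]
  ],
  "hand": [0.15, 0.15]
}}

```text
time: 10.73
position: [0.4506, -0.2259, 0.17]
eef_rot: [0.958, 0.288, 0.0, 0.0]
contact_force: [-0.6, -0.2, -0.3]
finger_gap: 0.024
```

```bash
python3 - <<'E'
from st import *
c=cam('wrist');d=cam('scene');u,v=348,262;d=d['pixels'][v-35:v+35,u-35:u+35]
cv2.imwrite('pics/m.png',np.hstack([cv2.resize(c['pixels'][130:330,210:410],(400,400)),cv2.resize(d,(400,400))]))
E
```

```text
10.7333 [ 0.4506 -0.2259  0.17  ] [-0.64 -0.19 -0.32] [-0.027  0.021  0.026] 0.024 yaw 0.5851
to collar [-0.2 -1.7 -0. ]
```

View pics/m.png

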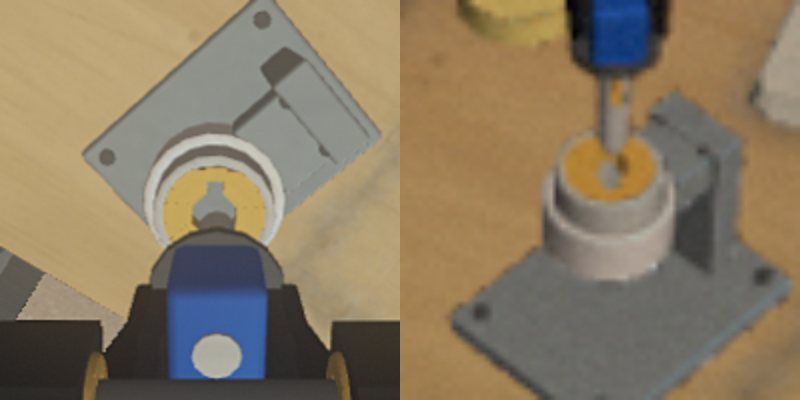

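The tip is centred over the hole in both views: (216,~) against the collar at (215,~) in the wrist crop, and about 17 px above the hole centre at (612,172) in the scene crop, as expected for its height. I'll keep lowering.

Emit:
{"name": "apply_moves", "arguments": {
  "linear": [
    [0, -0.8, 3],
    [0, -0.8, 7],
    [0, -0.8, 11],
    [0, -0.8, 15],
    [0, -0.8, 19],
    [0, -0.8, 22],
    [0, -0.8, 22]
  ],
  "dr": [
    [0, 0, 0],
    [0, 0, 0],
    [0, 0, 0],
    [0, 0, 0],
    [0, 0, 0],
    [0, 0, 0],
    [0, 0, 0]
  ],
  "hand": [0.15, 0.15, 0.15, 0.15, 0.15, 0.15, 0.15]
}}

```text
time: 11.42
position: [0.4492, -0.2246, 0.1466]
eef_rot: [0.958, 0.288, -0.0, -0.001]
contact_force: [0.3, 0.4, -2.0]
finger_gap: 0.0239
```

```bash
python3 st.py
```

```text
11.4167 [ 0.4492 -0.2246  0.1466] [ 0.28  0.42 -2.02] [-0.02   0.022  0.003] 0.0239 yaw 0.585
to collar [ 0.2  0.2 -0. ]
```

No contact. The handle is about 14 mm into the collar, so I'll continue towards key height.

Emit:
{"name": "apply_moves", "arguments": {
  "linear": [
    [0, 0, 4],
    [0, 0, 8],
    [0, 0, 12],
    [0, 0, 16],
    [0, 0, 20],
    [0, 0, 22],
    [0, 0, 22],
    [0, 0, 22]
  ],
  "dr": [
    [0, 0, 0],
    [0, 0, 0],
    [0, 0, 0],
    [0, 0, 0],
    [0, 0, 0],
    [0, 0, 0],
    [0, 0, 0],
    [0, 0, 0]
  ],
  "hand": [0.15, 0.15, 0.15, 0.15, 0.15, 0.15, 0.15, 0.15]
}}

```text
time: 12.08
position: [0.4497, -0.2249, 0.1253]
eef_rot: [0.958, 0.288, -0.0, -0.0]
contact_force: [0.2, -0.1, -1.5]
finger_gap: 0.0239
```

Emit:
{"name": "apply_moves", "arguments": {
  "linear": [
    [0, 0, 1],
    [0, 0, 2],
    [0, 0, 3],
    [0, 0, 4],
    [0, 0, 4]
  ],
  "dr": [
    [0, 0, 0],
    [0, 0, 0],
    [0, 0, 0],
    [0, 0, 0],
    [0, 0, 0]
  ],
  "hand": [0.15, 0.15, 0.15, 0.15, 0.15]
}}

```text
time: 12.5
position: [0.4496, -0.2248, 0.1213]
eef_rot: [0.958, 0.288, -0.0, -0.0]
contact_force: [-0.5, -0.2, -1.8]
finger_gap: 0.0238
```

```bash
python3 st.py
```

```text
12.5 [ 0.4496 -0.2248  0.1213] [-0.51 -0.22 -1.85] [ 0.012 -0.034 -0.067] 0.0238 yaw 0.5851
to collar [ 0.1 -0.2  0. ]
```

Still carrying the full weight. Next is small steps through the key height.

Emit:
{"name": "apply_moves", "arguments": {
  "linear": [
    [0, 0, 1],
    [0, 0, 2],
    [0, 0, 3],
    [0, 0, 3],
    [0, 0, 3]
  ],
  "dr": [
    [0, 0, 0],
    [0, 0, 0],
    [0, 0, 0],
    [0, 0, 0],
    [0, 0, 0]
  ],
  "hand": [0.15, 0.15, 0.15, 0.15, 0.15]
}}

```text
time: 12.92
position: [0.4497, -0.2249, 0.1184]
eef_rot: [0.958, 0.288, -0.0, -0.0]
contact_force: [-0.0, -0.2, -0.6]
finger_gap: 0.024
```

```bash
python3 st.py
```

```text
12.9167 [ 0.4497 -0.2249  0.1184] [-0.03 -0.16 -0.63] [-0.024 -0.047  0.023] 0.024 yaw 0.5851
to collar [ 0.  -0.4  0. ]
```

Emit:
{"name": "apply_moves", "arguments": {
  "linear": [
    [0, 0, 1],
    [0, 0, 2],
    [0, 0, 2],
    [0, 0, 2]
  ],
  "dr": [
    [0, 0, 0],
    [0, 0, 0],
    [0, 0, 0],
    [0, 0, 0]
  ],
  "hand": [0.15, 0.15, 0.15, 0.15]
}}

```text
time: 13.25
position: [0.4497, -0.2249, 0.1164]
eef_rot: [0.958, 0.288, -0.0, -0.0]
contact_force: [-0.6, -0.2, -1.2]
finger_gap: 0.0239
```

Emit:
{"name": "apply_moves", "arguments": {
  "linear": [
    [0, 0, 0],
    [0, 0, 0]
  ],
  "dr": [
    [0, 0, 0],
    [0, 0, 0]
  ],
  "hand": [0.15, 0.15]
}}

```text
time: 13.42
position: [0.4497, -0.2249, 0.1164]
eef_rot: [0.958, 0.288, -0.0, 0.0]
contact_force: [0.3, 1.0, -1.2]
finger_gap: 0.024
```

At 4 mm below key contact height there's no upward force, so the keys look to be in the slots. Lowering gently, with a force check each time.

Emit:
{"name": "apply_moves", "arguments": {
  "linear": [
    [0, 0, 1],
    [0, 0, 2],
    [0, 0, 3],
    [0, 0, 4],
    [0, 0, 4]
  ],
  "dr": [
    [0, 0, 0],
    [0, 0, 0],
    [0, 0, 0],
    [0, 0, 0],
    [0, 0, 0]
  ],
  "hand": [0.15, 0.15, 0.15, 0.15, 0.15]
}}

```text
time: 13.83
position: [0.4497, -0.2249, 0.1123]
eef_rot: [0.958, 0.288, -0.0, -0.0]
contact_force: [-0.6, 0.4, -0.3]
finger_gap: 0.0235
```

```bash
python3 st.py
```

```text
13.8333 [ 0.4497 -0.2249  0.1123] [-0.64  0.43 -0.31] [-0.074 -0.051 -0.013] 0.0235 yaw 0.5851
to collar [ 0.  -0.4  0. ]
```

Emit:
{"name": "apply_moves", "arguments": {
  "linear": [
    [0, 0, 1],
    [0, 0, 2],
    [0, 0, 3],
    [0, 0, 4],
    [0, 0, 4],
    [0, 0, 4]
  ],
  "dr": [
    [0, 0, 0],
    [0, 0, 0],
    [0, 0, 0],
    [0, 0, 0],
    [0, 0, 0],
    [0, 0, 0]
  ],
  "hand": [0.15, 0.15, 0.15, 0.15, 0.15, 0.15]
}}

```text
time: 14.33
position: [0.4497, -0.2249, 0.1084]
eef_rot: [0.958, 0.288, -0.0, -0.0]
contact_force: [0.1, -0.1, -1.2]
finger_gap: 0.0238
```

Emit:
{"name": "apply_moves", "arguments": {
  "linear": [
    [0, 0, 0],
    [0, 0, 0]
  ],
  "dr": [
    [0, 0, 0],
    [0, 0, 0]
  ],
  "hand": [0.15, 0.15]
}}

```text
time: 14.5
position: [0.4497, -0.2249, 0.1084]
eef_rot: [0.958, 0.288, -0.0, 0.0]
contact_force: [0.3, -0.2, -1.8]
finger_gap: 0.0239
```

Emit:
{"name": "apply_moves", "arguments": {
  "linear": [
    [0, 0, 1.5],
    [0, 0, 3],
    [0, 0, 4.5],
    [0, 0, 6],
    [0, 0, 7.5],
    [0, 0, 9],
    [0, 0, 10],
    [0, 0, 10]
  ],
  "dr": [
    [0, 0, 0],
    [0, 0, 0],
    [0, 0, 0],
    [0, 0, 0],
    [0, 0, 0],
    [0, 0, 0],
    [0, 0, 0],
    [0, 0, 0]
  ],
  "hand": [0.15, 0.15, 0.15, 0.15, 0.15, 0.15, 0.15, 0.15]
}}

```text
time: 15.17
position: [0.4497, -0.2249, 0.0982]
eef_rot: [0.958, 0.288, -0.0, -0.0]
contact_force: [0.1, 0.1, -2.2]
finger_gap: 0.0236
```

Emit:
{"name": "apply_moves", "arguments": {
  "linear": [
    [0, 0, 0.5],
    [0, 0, 1],
    [0, 0, 1.5],
    [0, 0, 1.5]
  ],
  "dr": [
    [0, 0, 0],
    [0, 0, 0],
    [0, 0, 0],
    [0, 0, 0]
  ],
  "hand": [0.15, 0.15, 0.15, 0.15]
}}

```text
time: 15.5
position: [0.4497, -0.2249, 0.0969]
eef_rot: [0.958, 0.288, 0.0, 0.0]
contact_force: [0.2, -0.9, -0.7]
finger_gap: 0.0238
```

```bash
python3 st.py
```

```text
15.5 [ 0.4497 -0.2249  0.0969] [ 0.16 -0.87 -0.7 ] [-0.13  -0.077 -0.011] 0.0238 yaw 0.5851
to collar [ 0.  -0.4 -0. ]
```

Emit:
{"name": "apply_moves", "arguments": {
  "linear": [
    [0, 0, 0.5],
    [0, 0, 1],
    [0, 0, 1.5],
    [0, 0, 1.5]
  ],
  "dr": [
    [0, 0, 0],
    [0, 0, 0],
    [0, 0, 0],
    [0, 0, 0]
  ],
  "hand": [0.15, 0.15, 0.15, 0.15]
}}

```text
time: 15.83
position: [0.4497, -0.2249, 0.0955]
eef_rot: [0.958, 0.288, 0.0, 0.0]
contact_force: [2.0, 0.3, -1.2]
finger_gap: 0.0239
```

Emit:
{"name": "apply_moves", "arguments": {
  "linear": [
    [0, 0, 0.5],
    [0, 0, 1],
    [0, 0, 1]
  ],
  "dr": [
    [0, 0, 0],
    [0, 0, 0],
    [0, 0, 0]
  ],
  "hand": [0.15, 0.15, 0.15]
}}

```text
time: 16.08
position: [0.4497, -0.2249, 0.0945]
eef_rot: [0.958, 0.288, 0.0, 0.0]
contact_force: [0.1, -0.3, 1.7]
finger_gap: 0.0235
```

The force has risen to +1.7 N, about 3 N net, at the expected seated height, so the flange is on the collar. Releasing.

Emit:
{"name": "apply_moves", "arguments": {
  "linear": [
    [0, 0, -0.5],
    [0, 0, -0.5],
    [0, 0, -0.5],
    [0, 0, -0.5],
    [0, 0, -0.5],
    [0, 0, -0.5],
    [0, 0, -0.5],
    [0, 0, -0.5]
  ],
  "dr": [
    [0, 0, 0],
    [0, 0, 0],
    [0, 0, 0],
    [0, 0, 0],
    [0, 0, 0],
    [0, 0, 0],
    [0, 0, 0],
    [0, 0, 0]
  ],
  "hand": [0.25, 0.3, 0.4, 0.6, 0.6, 0.6, 0.6, 0.6]
}}

```text
time: 16.75
position: [0.4497, -0.2249, 0.0949]
eef_rot: [0.958, 0.288, -0.0, -0.0]
contact_force: [-0.8, 0.2, 0.1]
finger_gap: 0.0506
```

Emit:
{"name": "apply_moves", "arguments": {
  "linear": [
    [0, 0, 0],
    [0, 0, 0],
    [0, 0, -10],
    [0, 0, -25],
    [0, 0, -45],
    [0, 0, -65],
    [0, 0, -85],
    [0, 0, -85]
  ],
  "dr": [
    [0, 0, 0],
    [0, 0, 0],
    [0, 0, 0],
    [0, 0, 0],
    [0, 0, 0],
    [0, 0, 0],
    [0, 0, 0],
    [0, 0, 0]
  ],
  "hand": [0.6, 0.6, 0.6, 0.6, 0.6, 0.6, 0.6, 0.6]
}}

```text
time: 17.42
position: [0.4521, -0.2267, 0.1843]
eef_rot: [0.957, 0.288, 0.003, 0.004]
contact_force: [0.7, -0.8, -0.4]
finger_gap: 0.0525
```

```bash
python3 - <<'E'
from st import *
c=cam('wrist');d=cam('scene');u,v=348,262;d=d['pixels'][v-35:v+35,u-35:u+35]
uv=[int(x) for x in proj(c,[.4495,-.2246,.147])[0]];print(uv); q=dot(c,*uv,14);print('dot',q,plane(c,[q[0]],.147))
cv2.imwrite('pics/n.png',np.hstack([cv2.resize(c['pixels'][130:330,210:410],(400,400)),cv2.resize(d,(400,400))]))
E
```

```text
17.4167 [ 0.4521 -0.2267  0.1843] [ 0.71 -0.8  -0.4 ] [-0.006 -0.012  0.019] 0.0525 yaw 0.5852
to collar [-1.  -3.2 -0. ]
[313, 247]
dot (array([313.68965517, 247.78817734]), np.uint64(203), (0, 0, 28, 28)) [[ 0.44957459 -0.22474271  0.147     ]]
```

View pics/n.png

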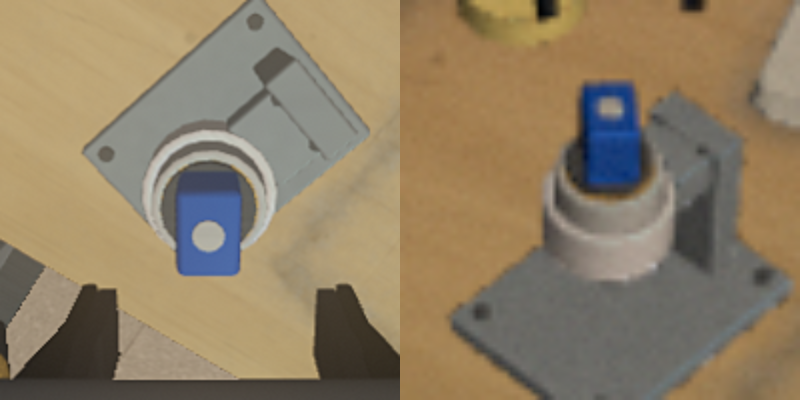

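The spanner stands upright with its flange flat on the collar. Its dot at z = 0.147 falls on the collar axis, (313.7,247.8) against the predicted (313,247), and the gripper is clear. I'll let the arm settle, then hand in.

Emit:
{"name": "apply_moves", "arguments": {
  "linear": [
    [0, 0, 0],
    [0, 0, 0],
    [0, 0, 0],
    [0, 0, 0]
  ],
  "dr": [
    [0, 0, 0],
    [0, 0, 0],
    [0, 0, 0],
    [0, 0, 0]
  ],
  "hand": [0.6, 0.6, 0.6, 0.6]
}}

```text
time: 17.85
position: [0.4492, -0.2246, 0.1791]
eef_rot: [0.958, 0.288, -0.001, -0.001]
contact_force: [-0.8, 0.4, -0.4]
finger_gap: 0.0522
```

```bash
python3 -c "
from st import *
print(manip.finish_job())"
```

```text
17.85 [ 0.4492 -0.2246  0.1791] [-0.77  0.42 -0.36] [-0.036 -0.002  0.002] 0.0522 yaw 0.5851
to collar [ 0.2  0.2 -0. ]
the job is handed in; nothing more can be done
None
```

The spanner is in the stand's keyed collar, seated and released, and I handed the job in at about 18 s of the 64 s allowed; no verdict was reported. I lifted it out of the cleaning block, carried it over and lowered it in small steps until the flange met the collar.

**Last checks:**
- **Seating:** the final pictures show it upright with its flange flat on the collar. The dot on its top is within about 0.2 mm of my estimate of the collar axis.
- **Forces:** contact at the seat was about 3 N net, against the 22 N limit. After release the arm touched nothing and read only noise.
- **Bystanders:** I never touched any of them, but I did not measure them again at the end.

**What differed from the brief:**
- **First grasp missed:** the real fingertips sit about 30 mm behind the reported TCP, so the fingers closed in the air above the grip. I saw this in the pictures and grasped again lower, with the fingers stopping at 23.9 mm on the 24 mm block.
- **No search by feel:** the wrist camera showed the slots clearly at about 0.58 rad (world axes), so I turned the keys to match before lowering. They went in with no resistance, so they never rested on the collar and no turning was needed.
- **Pictures:** I viewed 12, two over the budget of 10.

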